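# Fit the keyed grate on the table grill

## Robot

A 6-joint arm with a two-finger parallel gripper is mounted at the origin on the work surface. World frame = base frame: x ahead of the robot, y to its left, z up, the work surface at z = 0. Lengths are in m, angles in rad, forces in N, time in s.
With the tool pointing down it reaches from about 0.25 to 0.775 m from the base axis. Payload 4 kg.
Tool frame: the origin (TCP) lies on the centre line of the jaws, within the pads' length; the fingertips stand 17 mm ahead of it and the grasp point (between the pads) lies 2 mm behind it; z points along the fingers, y is the line along which they close (so a half turn about z gives the same grasp; the last joint's range is limited). The gripper opens to 94 mm and grips with 3 to 60 N. Pads are 16 mm wide; open, the fingers measure 119 mm over their backs; the gripper's body (75 mm by 177 mm) begins 78 mm behind the grasp point.
Start: joints at [1.18, 0.087, 1.371, -0, 1.684, -0.103], TCP at [0.156, 0.527, 0.223] pointing down, gripper open.
Joint ranges: [-3.1, 3.1], [-0.76, 2.03], [0.27, 2.55], [-1.08, 4.22], [0.17, 2.65], [-2.57, 2.57]. Speed limits (rad/s): [2.79, 2.79, 3.14, 3.14, 3.14, 3.14].

## Interface

Orientations are given as [roll, pitch, yaw] about the fixed x, y, z axes, in that order (R = Rz(yaw) Ry(pitch) Rx(roll)).
In Python, from bench import robot gives the robot as it stands.
- The arm moves only by the tool servo_tool, never from a script. Its argument "plan" is a list of rows, each a list of 7 numbers: the shift along the tool's x, y, z normalised to -1 to 1, where 1 is 0.1 m, then the turn, a rotation vector about the tool's x, y, z normalised to -1 to 1, where 1 is pi/2 rad, then the finger opening in mm, from 0 to 94. In form: [[x, y, z, ax, ay, az, gripper], ...]. A call has 1 to 12 rows; each row is the pose to reach, as a shift and turn from the pose commanded when the call began, along the tool's axes at that moment; what a row does not reach only later rows make up. A row lasts 1/12 s, in which the tool goes at most 41.7 mm and 7.16 degrees, less where a joint would pass 70% of its speed; a pose out of reach is approached as far as the arm can. A call with a number of a shift or a turn outside -1 to 1 is refused whole. A call with a gripper value outside its range is refused whole. The fingers move at their own pace and stop on an object; the grip force is fixed at half the most. Time passes only in rows, so rows that repeat a pose let the fingers close. It gives the time, the measured TCP pose, the force, the opening and the grip force at its end, in the units of the state.
- robot.get_obs(): the state, without advancing time (a new reading comes with each control period).
- robot.snapshot(name): name is "scene" or "top" or "wrist"; returns the picture (400x640x3 uint8, red, green, blue); there is no depth.
- robot.camera_params(name): a dict with "camera_matrix" (3x3 intrinsics, pixels), "rvec" (rotation vector, rad) and "tvec" (3), from world to camera coordinates, as OpenCV has them; the wrist camera has in their place "tool_from_camera" (4x4, takes a point from camera to tool coordinates, whose origin is the TCP and whose axes are the flange's). Camera axes: x right, y down, z forward; pixel columns grow to the right and rows downward; lengths in m; the calibration is good to about 2 mm. A picture is of the moment at which its call begins: read the wrist's pose just before it. camera_params takes no time and is no camera call.
- robot.close_job(): hands the job in; it is judged then, once.
Trained networks look in the newest picture that a camera, given by its name, has taken for a name from the list of things; names that differ only in an ending like _2 or _b are one class to them, and where a whole thing is asked for, a point or a joint stands for the part that bears it (a point fixed in the world has none). Each returns a list of dicts, best first, with "conf" (0 to 1); they miss things now and then, are a little off and sometimes report something else, mostly with a low value. They report only what shows in the picture. A call takes as long as a camera call.
- robot.find_in(thing, camera): "extent" ([centre column, centre row, width, height] in pixels, round what is visible of it).
The state is a dict: "time": time; "joint_positions": joint angles; "qvel": joint speeds; "joint_torque": joint torques, N m; "tool_pos": TCP position; "ee_rot": TCP orientation; "wrist_force": force on the tool from outside, world axes, zero at the start; "wrist_torque": the same for the moment, N m; "width": finger opening in m; "finger_force": force on a finger pad.
Only numpy, scipy, OpenCV 4.12 (cv2) and the standard library are available. Lean on these libraries where they do the work, as an engineer would, in place of code of your own. Each camera call takes 0.05 s, during which the arm holds its last target. There are 200 camera calls.

## Task

Get the table grill ready for the next guests: take the scraper that was left across its drip bowl and lay it flat in the empty steel tray, then set the cast-iron grate on the bowl so that the notch in its ring drops over the lug on the bowl's flange and the grate sits fully down, level and without rocking. Lower the grate on, don't let it drop, and don't knock over the bottles, cups, jar or dish around it.

Things in the scene. Friction and masses are not known exactly. Their poses are not given: they have to be found in the camera images.
- grill_seat (a point): Round table grill, fixed: grey housing 270 mm across, black panel with a knob on its -x side; z up. The point is on the axis of the aluminium drip bowl in it (fixed), level with the flat flange that the grate's ring rests on, 62 mm above the table. One lug, 12 mm wide, stands 10 mm above the flange, 79 to 98 mm from the axis, somewhere on the panel side.
- lip_top (a point): Same axis, 15 mm above grill_seat: top of the bowl's upright round lip, outer radius 79 mm, which centres the grate from inside its ring. The bowl was put in at any angle, so the lug's direction is not measured: it is within 0.7 rad either way of this point's -x axis. Find it by eye, or rest the ring on it and turn the grate, pressing lightly, until the notch drops over it.
- grate_grip (a point): Centre of the grate's lifting bridge, a straight bar along the grate's x axis over its middle: 84 mm long, 12 mm wide (y), 12 mm tall, on posts at its ends, 60 mm free between them, 22 mm free beneath. It is on the ring's axis, 56 mm above the ring's underside, so 56 mm above grill_seat when fully home. z up.
- grate: Black cast-iron grate, loose, about 0.75 kg, flat on the table. Origin on its axis at the ring's underside, z up. Ring 82 mm inner, 92 mm outer radius, 28 mm tall; bars fill its upper 10 mm, so 18 mm is open under them. One notch, 18 mm wide, is cut right through the ring on its -x side, seen from above and below.
- scraper_grip (a point): Scraper, loose, about 0.15 kg, flat across the bowl's lip: 220 mm long (its x); wooden handle 24 mm wide (y), 22 mm tall, from x = -110 to +20 mm, then a steel tang and blade, 58 mm wide, 4 mm thick, to x = +110. Flat underside. The point is at mid length, the balance point, in the handle, 11 mm above the underside; z up.
- tray_floor (a point): Empty steel tray, fixed to the table: 300 mm (x) by 200 mm (y), 20 mm tall, walls and floor 3 mm. The point is the centre of its inner floor, 3 mm above the table. Tray and grate stand on opposite sides of the grill, either way round.
- water: Bystander: water bottle with a blue cap, 64 mm across, 210 mm tall. Origin at the centre of its underside, z up.
- sauce: Bystander: red squeeze bottle, 56 mm across, 170 mm tall. Origin at the centre of its underside, z up.
- jar: Bystander: amber glass jar with a steel lid, 64 mm across, 85 mm tall. Origin at the centre of its underside, z up.
- cup1: Bystander: steel cup, 72 mm across, 75 mm tall. Origin at the centre of its underside, z up.
- cup2: Bystander: steel cup, 72 mm across, 75 mm tall. Origin at the centre of its underside, z up.
- dish: Bystander: white sauce dish, 84 mm across, 45 mm tall. Origin at the centre of its underside, z up.
- scraper: The same scraper; origin at mid length on its underside.

How it is judged:
On the way, in this order (a step that is already met when the one before it is completed fails the run):
1. the scraper lies flat in the tray (x of scraper_grip in the frame of tray_floor between -0.13 and 0.13 m and y of scraper_grip in the frame of tray_floor between -0.085 and 0.085 m and z of scraper_grip in the frame of tray_floor between 0.004 and 0.018 m and angle between scraper_grip's own z axis and vertical below 0.15 rad and linear speed of scraper below 0.02 m/s and angular speed of scraper below 0.15 rad/s), for 0.2 s.
2. the grate is fully down on the bowl's flange, notch over lug (horizontal distance between grate_grip and grill_seat below 0.008 m and z of grate_grip in the frame of grill_seat between 0.05 and 0.0585 m and angle between grate_grip's own z axis and vertical below 0.03 rad), for 0.2 s.
At the end, for the whole second after the job is handed in: Scraper flat in the tray: its mid point within 130 mm (x) and 85 mm (y) of the tray centre, at most 18 mm above its floor, tilt under 0.15 rad. Grate: bridge within 8 mm of the bowl axis, 50 to 58.5 mm above the flange, tilt under 0.03 rad. Both at rest (all of step 1 and all of step 2 and linear speed of grate below 0.02 m/s and angular speed of grate below 0.15 rad/s); the robot touches nothing.
It fails at once if the grate is dropped: it falls faster than 0.4 m/s within 80 mm above its seat (linear speed of grate above 0.4 m/s and horizontal distance between grate_grip and grill_seat below 0.04 m and z of grate_grip in the frame of grill_seat below 0.136 m).
It fails at once if a bottle, cup, jar or dish is knocked over (tilted more than 0.5 rad) (angle between any of water, sauce, jar, cup1, cup2, dish's own z axis and vertical above 0.5 rad).
It also fails if it takes over 72 s, if anything falls off the work surface, if the arm or the gripper's body presses on something with over 40 N, if the wrist force passes 120 N, or if a joint passes its speed limit or range.

## Working session

There is one attempt and no reset: what is moved stays moved. The work goes in short steps, Python scripts to look and compute and a tool call to move; the robot and the scene stay as the last step left them, time stands still between calls to the robot, and variables do not carry over. Pictures are saved under pics/ and viewed, at most 11 in all, crops included, and the job is handed in when it is done.

Besides the shell and the picture viewer there is one more tool, called as name([rows], argument=value, ...), one row to a line, values as JSON. servo_tool: Moves the arm, as the interface text tells. Scaled input: -1 to 1 covers 0.1 m each way for a shift and pi/2 rad each way for a turn. Its arguments: {"type":"object","properties":{"plan":{"type":"array","items":{"type":"array","items":{"type":"number"}}}},"required":["plan"]}

```bash
mkdir -p pics; cat > h.py <<'E'
import numpy as np, cv2
from bench import robot
from scipy.spatial.transform import Rotation as R
def cam(n, obs=None):
    p=robot.camera_params(n); K=np.array(p["camera_matrix"])
    if n=="wrist":
        o=obs or robot.get_obs(); T=np.eye(4); T[:3,:3]=R.from_euler('xyz',o["ee_rot"]).as_matrix(); T[:3,3]=o["tool_pos"]
        C=T@np.array(p["tool_from_camera"]); return K,C[:3,:3],C[:3,3]
    Rm=cv2.Rodrigues(np.array(p["rvec"],float))[0]; return K,Rm.T,-Rm.T@np.array(p["tvec"],float).ravel()
def pix2z(c,uv,z):
    K,Rm,t=c; d=Rm@np.linalg.inv(K)@np.array([uv[0],uv[1],1.]); return t+d*(z-t[2])/d[2]
def proj(c,P):
    K,Rm,t=c; q=K@(Rm.T@(np.array(P)-t)); return q[:2]/q[2]
def tool(P):  # world vec -> tool axes
    o=robot.get_obs(); return R.from_euler('xyz',o["ee_rot"]).as_matrix().T@(np.array(P)-o["tool_pos"])
def save(n,f):
    im=robot.snapshot(n); cv2.imwrite("pics/"+f,im[:,:,::-1]); return im
E
python3 - <<'E'
from h import *
for n in ["scene","top"]:
    im=save(n,n+"0.png"); c=cam(n); print(n,c[2],c[0][0,0])
    for t,z in [("grill_seat",.062),("grate",.02),("scraper",.085),("tray_floor",.003),("water",.1),("sauce",.08),("jar",.04),("cup1",.04),("dish",.02)]:
        for r in robot.find_in(t,n)[:3]: print(t,round(r["conf"],2),np.round(r["extent"]),np.round(pix2z(c,r["extent"][:2],z),3))
a=cv2.imread("pics/scene0.png");b=cv2.imread("pics/top0.png")
cv2.imwrite("pics/both.png",cv2.resize(np.vstack([a,b]),(480,600)))
print(robot.get_obs())
E
```

```text
scene [ 1.22639585 -0.52292892  0.76411396] 404.5121594819882
grill_seat 0.72 [312. 205. 101.  72.] [ 0.56  -0.047  0.062]
grate 0.64 [209. 262.  77.  61.] [ 0.542 -0.344  0.02 ]
scraper 0.59 [312. 190.  85.  27.] [ 0.531 -0.027  0.085]
tray_floor 0.65 [406. 168. 115.  68.] [0.537 0.347 0.003]
water 0.82 [443. 193.  32.  67.] [0.761 0.232 0.1  ]
water 0.56 [238. 186.  24.  34.] [ 0.416 -0.187  0.1  ]
sauce 0.86 [281. 280.  28.  67.] [ 0.736 -0.256  0.08 ]
sauce 0.53 [235. 188.  26.  33.] [ 0.395 -0.186  0.08 ]
jar 0.86 [238. 187.  26.  35.] [ 0.345 -0.156  0.04 ]
cup1 0.68 [427. 220.  27.  34.] [0.767 0.176 0.04 ]
cup1 0.65 [338. 274.  31.  47.] [ 0.77  -0.128  0.04 ]
dish 0.66 [324. 152.  27.  23.] [0.325 0.173 0.02 ]
top [0.32110366 0.00491842 1.35739947] 507.2252118742032
grill_seat 0.67 [261. 121.  30.  30.] [0.765 0.155 0.062]
grill_seat 0.57 [322. 221. 116. 113.] [ 0.497 -0.009  0.062]
grate 0.59 [444. 215.  70.  70.] [ 0.524 -0.338  0.02 ]
scraper 0.87 [326. 215.  73.  75.] [ 0.51  -0.019  0.085]
scraper 0.49 [378. 283.  25.  25.] [ 0.341 -0.15   0.085]
scraper 0.46 [262. 121.
[... 447 characters left out ...]
0.332 0.171 0.02 ]
{'time': 1.0, 'joint_positions': array([ 1.17989714e+00,  8.72088191e-02,  1.37064611e+00,  8.72341052e-06,
        1.68358505e+00, -1.03141523e-01]), 'qvel': array([0.00042158, 0.00118761, 0.00016566, 0.00032241, 0.00053099,
       0.00013825]), 'joint_torque': array([-1.45105718e-03, -3.40054393e+01, -3.02604389e+01,  7.15736160e-02,
        2.35996622e-02, -2.03313547e-06]), 'tool_pos': array([0.15613155, 0.52741846, 0.22252843]), 'ee_rot': array([3.14143990e+00, 7.09751547e-06, 2.85383597e+00]), 'wrist_force': array([ 0.61386656, -0.43286351,  0.18791531]), 'wrist_torque': array([-0.02611121, -0.01456175,  0.01291548]), 'finger_force': 0.0, 'width': 0.0938851912218939}
```

View pics/top0.png

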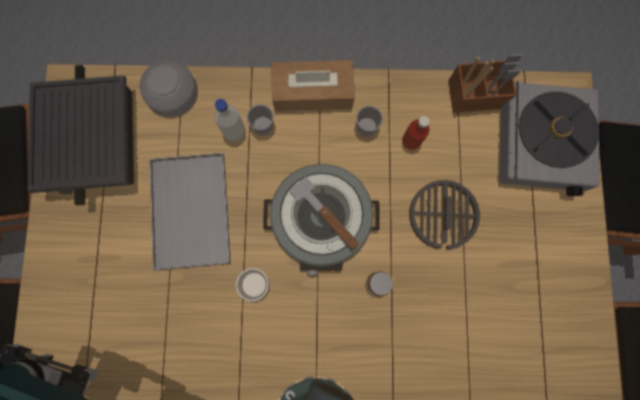

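View pics/scene0.png

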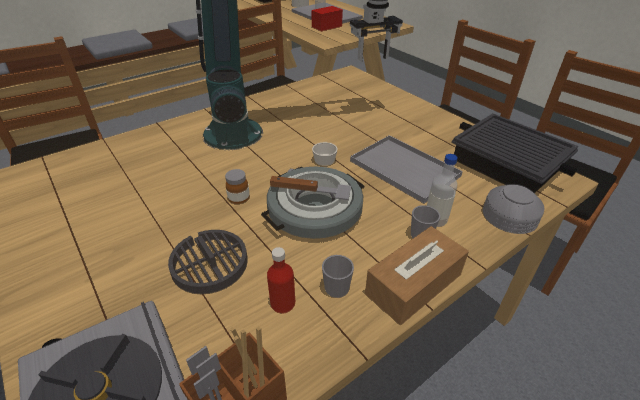

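Top view: the grill is at (322,216) with the scraper across it, handle towards lower right (352,245). The tray is at left (190,212). The grate is at right (445,215) with its notch near (447,246).

```bash
cat >> h.py <<'E'
def go(x,y,z,yaw):  # total normalised shift/turn from the present pose
    o=robot.get_obs(); s=tool([x,y,z])/.1; d=(yaw-o["ee_rot"][2]+np.pi)%(2*np.pi)-np.pi
    print("shift",np.round(s,3),"turn az",round(-d/(np.pi/2),3)); return s
E
python3 - <<'E'
from h import *
print(np.round(robot.camera_params("wrist")["tool_from_camera"],3),robot.camera_params("wrist")["camera_matrix"])
c=cam("top")
for p in [(354,246),(300,187)]: print(pix2z(c,p,.09))
for p in [(151,156),(223,154),(230,268),(154,269)]: print(pix2z(c,p,.02))
go(.46,-.0,.33,.74)
E
```

```text
[[ 0.001 -0.972 -0.233  0.065]
 [ 1.     0.001  0.    -0.   ]
 [ 0.    -0.233  0.972 -0.162]
 [ 0.     0.     0.     1.   ]] [[294.23258113   0.         318.96877006]
 [  0.         294.23258113 198.85984627]
 [  0.           0.           1.        ]]
[ 0.43176734 -0.09084113  0.09      ]
[0.58012907 0.04685766 0.09      ]
[0.67456896 0.45530929 0.02      ]
[0.68307892 0.26041203 0.02      ]
[0.37632893 0.22734117 0.02      ]
[0.3712081  0.42473243 0.02      ]
shift [-4.411 -4.195 -1.075] turn az 1.346
```

servo_tool([
  [-1, -1, -1, 0, 0, 0, 94],
  [-1, -1, -1, 0, 0, 0, 94],
  [-1, -1, -1, 0, 0, 0, 94],
  [-1, -1, -1, 0, 0, 0, 94],
  [-1, -1, -1, 0, 0, 0, 94],
])

```text
time: 1.42
tool_pos: [0.226, 0.4009, 0.3284]
ee_rot: [3.133, 0.005, 2.85]
wrist_force: [0.1, 0.3, 0.6]
width: 0.0941
finger_force: 0.0
```

servo_tool([
  [-1, -1, 0, 0, 0, 0, 94],
  [-1, -1, 0, 0, 0, 0, 94],
  [-1, -1, 0, 0, 0, 0, 94],
  [-1, -1, 0, 0, 0, 0, 94],
])

```text
time: 1.75
tool_pos: [0.2924, 0.276, 0.3224]
ee_rot: [-3.141, 0.001, 2.85]
wrist_force: [-0.6, 0.3, 0.5]
width: 0.0939
finger_force: 0.0
```

servo_tool([
  [-1, -1, 0, 0, 0, 0, 94],
  [-1, -1, 0, 0, 0, 0, 94],
  [-1, -1, 0, 0, 0, 0, 94],
  [-1, -1, 0, 0, 0, 0, 94],
])

```text
time: 2.08
tool_pos: [0.3601, 0.1513, 0.3219]
ee_rot: [-3.14, 0.001, 2.849]
wrist_force: [-0.3, 0.7, -0.3]
width: 0.0941
finger_force: 0.0
```

servo_tool([
  [-1, -1, 0, 0, 0, 1, 94],
  [-1, -1, 0, 0, 0, 1, 94],
  [-1, -1, 0, 0, 0, 1, 94],
  [-1, -1, 0, 0, 0, 1, 94],
  [-1, -1, 0, 0, 0, 1, 94],
  [-1, -1, 0, 0, 0, 1, 94],
  [-1, -1, 0, 0, 0, 1, 94],
  [-1, -1, 0, 0, 0, 1, 94],
  [-1, -1, 0, 0, 0, 1, 94],
  [-1, -1, 0, 0, 0, 1, 94],
  [-1, -1, 0, 0, 0, 1, 94],
  [-1, -1, 0, 0, 0, 1, 94],
])

```text
time: 3.08
tool_pos: [0.4263, 0.0307, 0.3219]
ee_rot: [-3.141, -0.0, 1.348]
wrist_force: [-0.1, 0.3, 0.2]
width: 0.0942
finger_force: 0.0
```

```bash
python3 - <<'E'
from h import *
o=robot.get_obs(); print(o["time"],o["tool_pos"],o["ee_rot"],o["joint_positions"])
go(.46,-.0,.33,.74)
E
```

```text
3.0833 [0.42627538 0.03071588 0.32189864] [-3.14091769e+00 -3.57093325e-04  1.34796299e+00] [-6.12558710e-02 -1.84376673e-01  1.43534804e+00  4.85752670e-04
  1.89122998e+00  1.61730208e-01]
shift [-0.225  0.397 -0.081] turn az 0.387
```

servo_tool([
  [-0.2, 0.4, 0, 0, 0, 0.38, 94],
  [-0.2, 0.4, 0, 0, 0, 0.38, 94],
  [-0.2, 0.4, 0, 0, 0, 0.38, 94],
  [-0.2, 0.4, 0, 0, 0, 0.38, 94],
  [-0.2, 0.4, 0, 0, 0, 0.38, 94],
  [-0.2, 0.4, 0, 0, 0, 0.38, 94],
  [-0.2, 0.4, 0, 0, 0, 0.38, 94],
])

```text
time: 3.67
tool_pos: [0.461, 0.0025, 0.322]
ee_rot: [-3.141, 0.0, 0.76]
wrist_force: [-0.9, -0.2, 0.1]
width: 0.0939
finger_force: 0.0
```

```bash
python3 - <<'E'
from h import *
o=robot.get_obs(); print(o["time"],o["tool_pos"],o["ee_rot"])
save("wrist","w1.png")
c=cam("wrist",o)
for t,z in [("scraper",.08),("grill_seat",.062)]:
    for r in robot.find_in(t,"wrist")[:2]: print(t,r["conf"],np.round(r["extent"]),pix2z(c,r["extent"][:2],z))
E
```

```text
3.6667 [0.46097728 0.00245886 0.32201046] [-3.14089981e+00  1.64389518e-04  7.59772346e-01]
scraper 0.55 [358. 159.  50. 166.] [ 0.51845077 -0.01978664  0.08      ]
scraper 0.22 [187. 158.  57.  55.] [0.35760864 0.15138429 0.08      ]
grill_seat 0.84 [352. 146. 189. 190.] [ 0.52531392 -0.0026657   0.062     ]
```

View pics/w1.png

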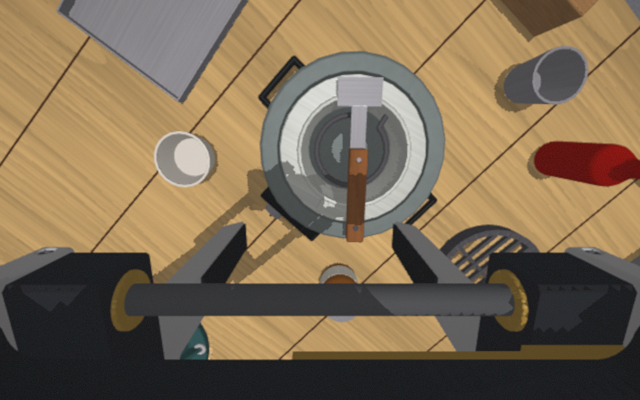

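Wrist view: the scraper handle end is at (355,240), the handle/tang joint at (358,150) and the blade end at (360,77). A bright mark near (329,203) may be the lug.

```bash
python3 - <<'E'
from h import *
c=cam("wrist")
e=pix2z(c,(355,238),.099);j=pix2z(c,(358,150),.099);b=pix2z(c,(360,77),.081)
print(e,j,b,np.linalg.norm((j-e)[:2]),np.linalg.norm((b-e)[:2]))
d=(b-e)[:2];yaw=np.arctan2(d[1],d[0]);m=(e+b)[:2]/2;print(yaw,m,(e+j)[:2]/2)
pan=[(266,190),(318,238)];print([pix2z(c,p,.05) for p in pan])
print("lug?",pix2z(c,(329,203),.072))
m=.5*m+.5*(j[:2]-.02*d/np.linalg.norm(d));print(m);go(*m,.092,yaw)
im=robot.snapshot("wrist");cv2.imwrite("pics/w1c.png",cv2.resize(im[40:260,240:460,::-1],(600,600),interpolation=cv2.INTER_CUBIC))
E
```

```text
[ 0.43813522 -0.09101962  0.099     ] [ 0.52631146 -0.007891    0.099     ] [0.59401427 0.05354731 0.081     ] 0.1211833920180991 0.212597916533391
0.7477648391154662 [ 0.51607475 -0.01873615] [ 0.48222334 -0.04945531]
[array([0.39066442, 0.04327774, 0.05      ]), array([ 0.38886701, -0.06651622,  0.05      ])]
lug? [ 0.4450673  -0.03527071  0.072     ]
[ 0.513861   -0.02011359]
shift [0.23  0.528 2.303] turn az 0.007
```

View pics/w1c.png

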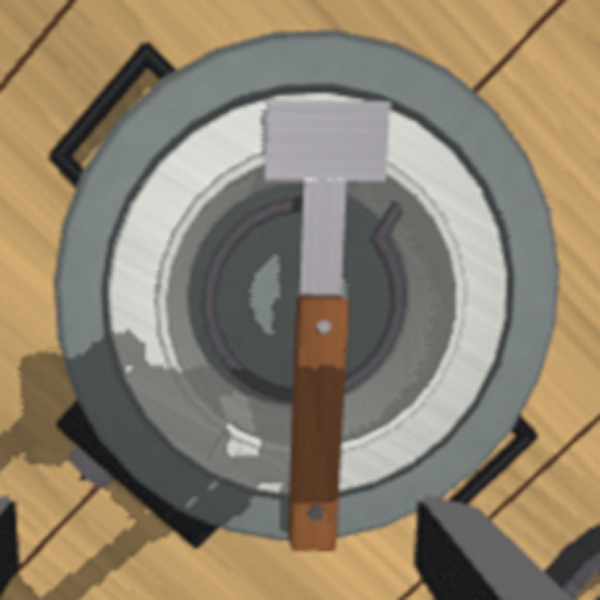

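servo_tool([
  [0.23, 0.53, 1, 0, 0, 0, 60],
  [0.23, 0.53, 1, 0, 0, 0, 60],
  [0.23, 0.53, 1, 0, 0, 0, 60],
  [0.23, 0.53, 1, 0, 0, 0, 60],
])

```text
time: 4.2
tool_pos: [0.5122, -0.021, 0.2146]
ee_rot: [-3.131, 0.008, 0.757]
wrist_force: [-1.6, 0.9, -1.3]
width: 0.0707
finger_force: 0.0
```

servo_tool([
  [0, 0, 0.4, 0, 0, 0, 60],
  [0, 0, 0.8, 0, 0, 0, 60],
  [0, 0, 0.8, 0, 0, 0, 60],
  [0, 0, 0.8, 0, 0, 0, 60],
])

```text
time: 4.53
tool_pos: [0.5121, -0.0201, 0.1414]
ee_rot: [-3.137, 0.003, 0.757]
wrist_force: [0.0, -1.0, 0.6]
width: 0.06
finger_force: 0.0
```

```bash
python3 - <<'E'
from h import *
im=save("wrist","w2.png"); go(.513861,-.02011,.092,.7478)
c=cam("wrist"); print([proj(c,(.513861+k*np.cos(.748),-.02011+k*np.sin(.748),.099)) for k in (-.11,0,.02)])
E
```

```text
shift [-0.004 -0.008  0.527] turn az 0.006
[array([314.38591358, 349.35343099]), array([315.36586236, 222.6621308 ]), array([315.56914522, 196.38099221])]
```

View pics/w2.png

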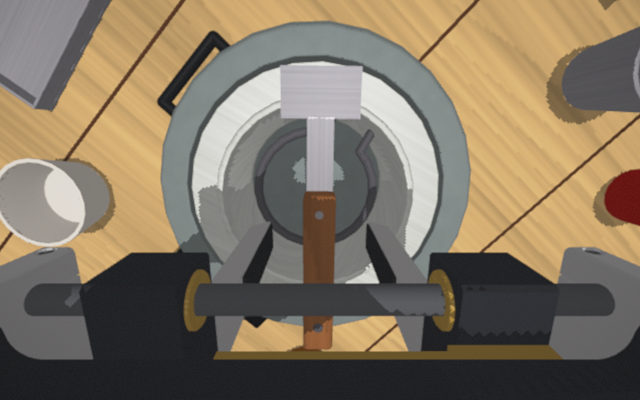

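The handle is centred between the jaws (joint at (319,192), predicted (316,196)), so I'll lower and grip.

servo_tool([
  [0.03, 0, 0.3, 0, 0, 0, 60],
  [0.03, 0, 0.5, 0, 0, 0, 60],
  [0.03, 0, 0.5, 0, 0, 0, 60],
  [0.03, 0, 0.5, 0, 0, 0, 10],
  [0.03, 0, 0.5, 0, 0, 0, 10],
  [0.03, 0, 0.5, 0, 0, 0, 10],
  [0.03, 0, 0.5, 0, 0, 0, 10],
  [0.03, 0, 0.5, 0, 0, 0, 10],
  [0.03, 0, 0.5, 0, 0, 0, 10],
])

```text
time: 5.33
tool_pos: [0.5164, -0.0183, 0.0933]
ee_rot: [3.141, -0.001, 0.757]
wrist_force: [1.2, -1.2, 2.5]
width: 0.0236
finger_force: 30.4
```

servo_tool([
  [0, 0, -0.3, 0, 0, 0, 10],
  [0, 0, -0.7, 0, 0, 0, 10],
  [0, 0, -1, 0, 0, 0, 10],
  [0, 0, -1, 0, 0, 0, 10],
  [0, 0, -1, 0, 0, 0, 10],
])

```text
time: 5.75
tool_pos: [0.5173, -0.0187, 0.1945]
ee_rot: [3.138, -0.003, 0.757]
wrist_force: [-0.4, 1.1, -2.1]
width: 0.0237
finger_force: 30.0
```

```bash
python3 - <<'E'
from h import *
o=robot.get_obs(); print(o["width"],o["finger_force"],o["wrist_force"],o["tool_pos"])
go(.526,.342,.20,.09)
E
```

```text
0.023659286042475986 29.987579584121704 [-0.35366232  1.11844709 -2.10409866] [ 0.51725862 -0.01869405  0.19454556]
shift [ 2.54  -2.562 -0.056] turn az 0.425
```

servo_tool([
  [0.85, -0.85, 0, 0, 0, 0, 10],
  [0.85, -0.85, 0, 0, 0, 0, 10],
  [0.85, -0.85, 0, 0, 0, 0, 10],
  [0.85, -0.85, 0, 0, 0, 0, 10],
])

```text
time: 6.08
tool_pos: [0.5177, 0.1074, 0.1893]
ee_rot: [-3.135, 0.001, 0.764]
wrist_force: [-0.9, -0.3, -1.0]
width: 0.024
finger_force: 30.0
```

servo_tool([
  [0.85, -0.85, 0, 0, 0, 0, 10],
  [0.85, -0.85, 0, 0, 0, 0, 10],
  [0.85, -0.85, 0, 0, 0, 0, 10],
  [0.85, -0.85, 0, 0, 0, 0, 10],
])

```text
time: 6.42
tool_pos: [0.5211, 0.2272, 0.1891]
ee_rot: [-3.136, 0.002, 0.764]
wrist_force: [0.3, -0.8, -2.2]
width: 0.0237
finger_force: 30.0
```

servo_tool([
  [0.85, -0.85, 0, 0, 0, 0.42, 10],
  [0.85, -0.85, 0, 0, 0, 0.42, 10],
  [0.85, -0.85, 0, 0, 0, 0.42, 10],
  [0.85, -0.85, 0, 0, 0, 0.42, 10],
  [0.85, -0.85, 0, 0, 0, 0.42, 10],
  [0.85, -0.85, 0, 0, 0, 0.42, 10],
  [0.85, -0.85, 0, 0, 0, 0.42, 10],
])

```text
time: 7.0
tool_pos: [0.5256, 0.341, 0.1893]
ee_rot: [3.139, 0.005, 0.097]
wrist_force: [-1.1, -0.1, -0.9]
width: 0.0238
finger_force: 30.0
```

```bash
python3 - <<'E'
from h import *
o=robot.get_obs(); print(o["time"],o["width"],o["ee_rot"],o["tool_pos"])
go(.526,.342,.021,.09); save("wrist","w3.png")
E
```

```text
7.0 0.023787900189837428 [3.13916435 0.00477062 0.09675586] [0.5256381  0.34102976 0.18934056]
shift [ 0.013 -0.013  1.683] turn az 0.004
```

View pics/w3.png

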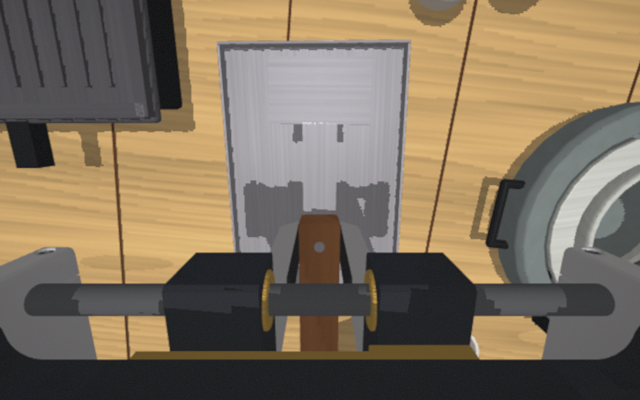

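Tray well aligned under the scraper (tray spans columns 220–410, handle at 320). Lowering and releasing.

servo_tool([
  [0, 0, 0.4, 0, 0, 0, 10],
  [0, 0, 0.8, 0, 0, 0, 10],
  [0, 0, 1, 0, 0, 0, 10],
  [0, 0, 1, 0, 0, 0, 10],
  [0, 0, 1, 0, 0, 0, 10],
])

```text
time: 7.47
tool_pos: [0.5253, 0.3407, 0.0902]
ee_rot: [3.14, 0.005, 0.097]
wrist_force: [-0.3, 0.2, -0.5]
width: 0.0239
finger_force: 30.0
```

servo_tool([
  [0, 0, 0.2, 0, 0, 0, 10],
  [0, 0, 0.4, 0, 0, 0, 10],
  [0, 0, 0.55, 0, 0, 0, 10],
  [0, 0, 0.62, 0, 0, 0, 10],
  [0, 0, 0.66, 0, 0, 0, 10],
  [0, 0, 0.68, 0, 0, 0, 10],
  [0, 0, 0.68, 0, 0, 0, 10],
])

```text
time: 8.05
tool_pos: [0.5274, 0.3424, 0.026]
ee_rot: [-3.141, -0.002, 0.097]
wrist_force: [-1.0, 0.0, -1.9]
width: 0.0237
finger_force: 30.0
```

servo_tool([
  [0, 0, 0.02, 0, 0, 0, 10],
  [0, 0, 0.04, 0, 0, 0, 10],
  [0, 0, 0.04, 0, 0, 0, 10],
  [0, 0, 0.04, 0, 0, 0, 50],
  [0, 0, 0.04, 0, 0, 0, 50],
  [0, 0, 0.04, 0, 0, 0, 50],
  [0, 0, 0.04, 0, 0, 0, 50],
  [0, 0, 0.04, 0, 0, 0, 50],
])

```text
time: 8.72
tool_pos: [0.5267, 0.3421, 0.0208]
ee_rot: [-3.141, -0.001, 0.097]
wrist_force: [0.1, -0.3, -0.4]
width: 0.0501
finger_force: 0.0
```

servo_tool([
  [0, 0, -0.3, 0, 0, 0, 50],
  [0, 0, -0.7, 0, 0, 0, 50],
  [0, 0, -1, 0, 0, 0, 50],
  [0, 0, -1, 0, 0, 0, 50],
  [0, 0, -1, 0, 0, 0, 50],
])

```text
time: 9.13
tool_pos: [0.5281, 0.3429, 0.124]
ee_rot: [-3.139, -0.006, 0.097]
wrist_force: [0.6, -0.2, -0.2]
width: 0.0499
finger_force: 0.0
```

servo_tool([
  [0, 0, -1, 0, 0, 0, 50],
  [0, 0, -1, 0, 0, 0, 50],
  [0, 0, -1, 0, 0, 0, 50],
  [0, 0, -1, 0, 0, 0, 50],
])

```text
time: 9.47
tool_pos: [0.5281, 0.3428, 0.2253]
ee_rot: [-3.138, -0.008, 0.097]
wrist_force: [-0.3, -0.0, 1.1]
width: 0.0501
finger_force: 0.0
```

```bash
python3 - <<'E'
from h import *
a=save("top","t1.png"); w=save("wrist","w4.png")
c=cam("top")
for r in robot.find_in("scraper","top")[:2]: print(r, pix2z(c,r["extent"][:2],.02))
G=(.505,-.005)
print(proj(c,(.505,-.005,.062)),proj(c,(.525,-.34,.02)))
x=cv2.resize(a[150:280,260:390,::-1],(400,400),interpolation=cv2.INTER_CUBIC);y=cv2.resize(a[165:265,395:495,::-1],(400,400),interpolation=cv2.INTER_CUBIC)
cv2.imwrite("pics/c5.png",np.hstack([x,y]))
E
```

```text
{'extent': [194.2, 215.3, 18.7, 83.0], 'conf': 0.81} [0.51369004 0.32866044 0.02      ]
[319.86963628 218.02798369] [445.30332804 214.52144457]
```

View pics/c5.png

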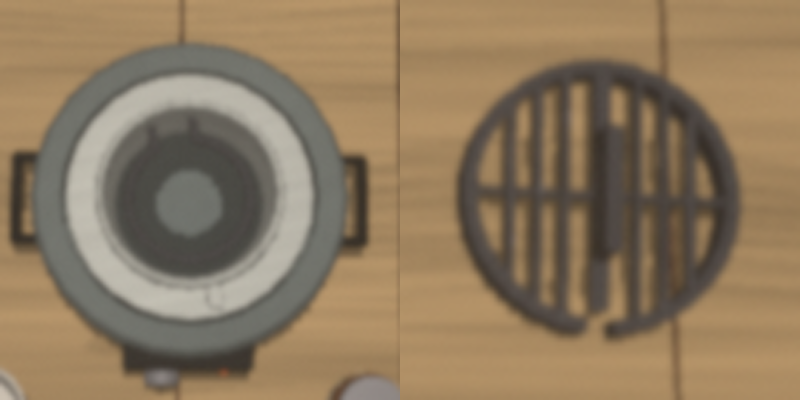

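The scraper lies in the tray. In the top crop the lug is at crop (216,297), about 0.27 rad from -x towards -y. The grate notch is at crop (597,328), so the grate yaw is about -0.04.

servo_tool([
  [-0.35, 0.83, -0.95, 0, 0, 0, 50],
  [-0.35, 0.83, -0.95, 0, 0, 0, 50],
  [-0.35, 0.83, -0.95, 0, 0, 0, 50],
  [-0.35, 0.83, -0.95, 0, 0, 0, 50],
])

```text
time: 9.95
tool_pos: [0.4998, 0.2531, 0.3194]
ee_rot: [3.141, -0.005, 0.094]
wrist_force: [0.3, -0.4, 0.6]
width: 0.0502
finger_force: 0.0
```

servo_tool([
  [-0.35, 0.83, 0, 0, 0, 0, 50],
  [-0.35, 0.83, 0, 0, 0, 0, 50],
  [-0.35, 0.83, 0, 0, 0, 0, 50],
])

```text
time: 10.2
tool_pos: [0.471, 0.1659, 0.3127]
ee_rot: [3.139, 0.006, 0.093]
wrist_force: [0.1, -0.2, -0.4]
width: 0.0497
finger_force: 0.0
```

servo_tool([
  [-0.35, 0.83, 0, 0, 0, 0, 50],
  [-0.35, 0.83, 0, 0, 0, 0, 50],
  [-0.35, 0.83, 0, 0, 0, 0, 50],
])

```text
time: 10.45
tool_pos: [0.4444, 0.0802, 0.313]
ee_rot: [3.14, 0.005, 0.092]
wrist_force: [0.9, 1.7, 0.1]
width: 0.0504
finger_force: 0.0
```

servo_tool([
  [-0.35, 0.83, 0, 0, 0, 0, 50],
  [-0.35, 0.83, 0, 0, 0, 0, 50],
  [-0.35, 0.83, 0, 0, 0, 0, 50],
  [-0.35, 0.83, 0, 0, 0, 0, 50],
  [-0.35, 0.83, 0, 0, 0, 0, 50],
])

```text
time: 10.87
tool_pos: [0.4195, -0.0014, 0.3139]
ee_rot: [-3.14, 0.002, 0.097]
wrist_force: [0.7, 0.4, 0.6]
width: 0.05
finger_force: 0.0
```

```bash
python3 - <<'E'
from h import *
o=robot.get_obs();print(o["time"],o["tool_pos"],o["ee_rot"])
im=save("wrist","w5.png"); c=cam("wrist",o)
# rectified plan view on plane z=.062, 2 px/mm, up=+x, left=+y, centre (.505,-.005)
def plan(z,cx,cy,h=.14,s=2000):
    n=int(2*h*s);v,u=np.mgrid[0:n,0:n];X=cx+h-v/s;Y=cy+h-u/s
    P=np.stack([X,Y,np.full_like(X,z)],-1).reshape(-1,3);q=(P-c[2])@c[1]@c[0].T;q=(q[:,:2]/q[:,2:]).astype(np.float32)
    return cv2.remap(im,q[:,0].reshape(n,n),q[:,1].reshape(n,n),cv2.INTER_CUBIC)
cv2.imwrite("pics/p5.png",plan(.062,.505,-.005)[:,:,::-1])
E
```

```text
10.8667 [ 0.41950263 -0.00143196  0.31393825] [-3.13970064e+00  2.18579803e-03  9.66467869e-02]
```

View pics/p5.png

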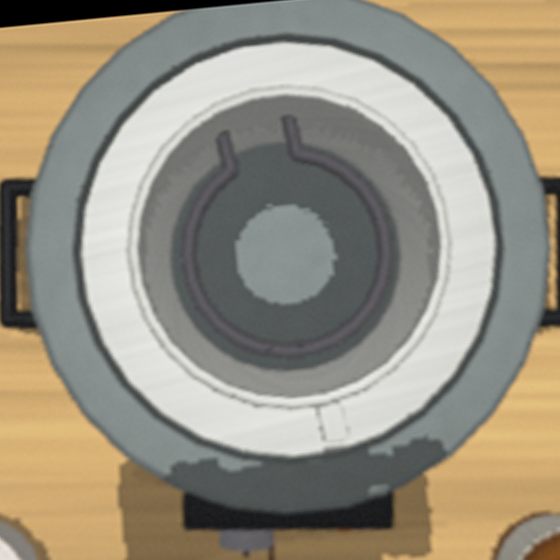

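The plan view shows the lug clearly, from (328,406) to (335,441), and the flange centre near (289,247). I'll fit the circles numerically in both cameras.

```bash
cat > fit.py <<'E'
from h import *
def plan(im,c,z,cx,cy,h=.14,s=2000):
    n=int(2*h*s);v,u=np.mgrid[0:n,0:n];X=cx+h-v/s;Y=cy+h-u/s
    P=np.stack([X,Y,np.full_like(X,z)],-1).reshape(-1,3);q=(P-c[2])@c[1]@c[0].T;q=(q[:,:2]/q[:,2:]).astype(np.float32)
    return cv2.remap(im,q[:,0].reshape(n,n),q[:,1].reshape(n,n),cv2.INTER_CUBIC)
E
python3 - <<'E'
from fit import *
for n,f in (("wrist","w5.png"),("top","t1.png")):
    im=cv2.imread("pics/"+f);c=cam(n);p=plan(im,c,.062,.515,-.007);hsv=cv2.cvtColor(p,cv2.COLOR_BGR2HSV)
    v=hsv[...,2].astype(int);s=hsv[...,1]
    m=((v>(150 if n=="wrist" else 140))&(s<60)).astype(np.uint8);m=cv2.morphologyEx(m,cv2.MORPH_OPEN,np.ones((5,5)))
    k,l,st,_=cv2.connectedComponentsWithStats(m);b=1+np.argmax(st[1:,4]);m=(l==b).astype(np.uint8)
    h=cv2.convexHull(cv2.findContours(m,0,1)[0][0] if False else max(cv2.findContours(m,0,1)[0],key=cv2.contourArea))
    (ex,ey),ax,a=cv2.fitEllipse(h);print(n,st[b],"centre",.515+.14-ey/2000,-.007+.14-ex/2000,"diam",np.array(ax)/2)
    # inner hole
    cs,hi=cv2.findContours(m,2,1);o=[q for q,z in zip(cs,hi[0]) if z[3]>=0 and cv2.contourArea(q)>10000]
    for q in o:
        (ex,ey),ax,a=cv2.fitEllipse(cv2.convexHull(q));print(" hole",.515+.14-ey/2000,-.007+.14-ex/2000,np.array(ax)/2)
c=cam("top");im=cv2.imread("pics/t1.png")
# grate: dark mask on plane z=.028 (ring top)
p=plan(im,c,.028,.525,-.34,.13);g=cv2.cvtColor(p,cv2.COLOR_BGR2GRAY);m=(g<75).astype(np.uint8)
k,l,st,_=cv2.connectedComponentsWithStats(m);b=1+np.argmax(st[1:,4]);h=cv2.convexHull(max(cv2.findContours((l==b).astype(np.uint8),0,1)[0],key=cv2.contourArea))
(ex,ey),ax,a=cv2.fitEllipse(h);print("grate",st[b],.525+.13-ey/2000,-.34+.13-ex/2000,np.array(ax)/2)
# brightness round ring at r=87
X=[];cx,cy=ex,ey
for a in np.arange(-.4,.4,.02): X.append(g[int(cy+174*np.cos(a)),int(cx+174*np.sin(a))])
print(list(zip(np.round(np.arange(-.4,.4,.02),2),X)))
E
```

```text
wrist [   76    62   414   414 63034] centre 0.5209375305175782 -0.008383956909179674 diam [206.7232666 206.8528595]
 hole 0.5225491485595704 -0.008888015747070294 [151.2469635  151.54656982]
top [   76    67   414   414 65849] centre 0.5183032684326172 -0.008136657714843731 diam [206.49021912 206.71669006]
 hole 0.5210137023925782 -0.008347091674804685 [147.78512573 148.50845337]
grate [  268    86   162   336 18144] 0.5291800003051759 -0.3692881469726563 [105.93428802 166.9125061 ]
[(np.float64(-0.4), np.uint8(107)), (np.float64(-0.38), np.uint8(122)), (np.float64(-0.36), np.uint8(131)), (np.float64(-0.34), np.uint8(134)), (np.float64(-0.32), np.uint8(135)), (np.float64(-0.3), np.uint8(132)), (np.float64(-0.28), np.uint8(125)), (np.float64(-0.26), np.uint8(115)), (np.float64(-0.24), np.uint8(101)), (np.float64(-0.22), np.uint8(90)), (np.float64(-0.2), np.uint8(80)), (np.float64(-0.18), np.uint8(76)), (np.float64(-0.16), np.uint8(75)), (np.float64(-0.14), np.uint8(75)), (np.float64(-0.12), np.uint8(76)), (np.float64(-0.1), np.uint8(78)), (np.float64(-0.08), np.uint8(78)), (np.float64(-0.06), np.uint8(78)), (np.float64(-0.04), np.uint8(78)), (np.float64(-0.02), np.uint8(80)), (np.float64(0.0), np.uint8(82)), (np.float64(0.02), np.uint8(87)), (np.float64(0.04), np.uint8(94)), (np.float64(0.06), np.uint8(106)), (np.float64(0.08), np.uint8(112)), (np.float64(0.1), np.uint8(111)), (np.float64(0.12), np.uint8(105)), (np.float64(0.14), np.uint8(99)), (np.float64(0.16), np.uint8(105)), (np.float64(0.18), np.uint8(117)), (np.float64(0.2), np.uint8(132)), (np.float64(0.22), np.uint8(141)), (np.float64(0.24), np.uint8(144)), (np.float64(0.26), np.uint8(146)), (np.float64(0.28), np.uint8(147)), (np.float64(0.3), np.uint8(147)), (np.float64(0.32), np.uint8(146)), (np.float64(0.34), np.uint8(146)), (np.float64(0.36), np.uint8(147)), (np.float64(0.38), np.uint8(147))]
```

servo_tool([
  [0, 0.85, 0.3, 0, 0, 0, 60],
  [0, 0.85, 0.3, 0, 0, 0, 60],
  [0, 0.85, 0.3, 0, 0, 0, 60],
])

```text
time: 11.17
tool_pos: [0.4277, -0.0886, 0.2818]
ee_rot: [-3.141, 0.005, 0.096]
wrist_force: [-0.1, -0.1, -1.0]
width: 0.0601
finger_force: 0.0
```

servo_tool([
  [0, 0.85, 0, 0, 0, 0, 60],
  [0, 0.85, 0, 0, 0, 0, 60],
  [0, 0.85, 0, 0, 0, 0, 60],
])

```text
time: 11.42
tool_pos: [0.4367, -0.1749, 0.2836]
ee_rot: [3.141, 0.003, 0.093]
wrist_force: [-0.4, 0.5, -0.9]
width: 0.0599
finger_force: 0.0
```

servo_tool([
  [0, 0.85, 0, 0, 0, 0, 60],
  [0, 0.85, 0, 0, 0, 0, 60],
  [0, 0.85, 0, 0, 0, 0, 60],
])

```text
time: 11.67
tool_pos: [0.4451, -0.2593, 0.2833]
ee_rot: [-3.142, 0.003, 0.094]
wrist_force: [-0.9, 0.2, -1.5]
width: 0.06
finger_force: 0.0
```

servo_tool([
  [0, 0.85, 0, 0, 0, 0.09, 60],
  [0, 0.85, 0, 0, 0, 0.09, 60],
  [0, 0.85, 0, 0, 0, 0.09, 60],
  [0, 0.85, 0, 0, 0, 0.09, 60],
  [0, 0.85, 0, 0, 0, 0.09, 60],
])

```text
time: 12.08
tool_pos: [0.4534, -0.3387, 0.2848]
ee_rot: [-3.139, 0.001, -0.042]
wrist_force: [0.2, 0.0, -0.4]
width: 0.0602
finger_force: 0.0
```

```bash
python3 - <<'E'
from fit import *
o=robot.get_obs();print(o["time"],o["tool_pos"],o["ee_rot"])
im=save("wrist","w6.png"); c=cam("wrist",o)
a=plan(im,c,.062,.525,-.34,.11)
b=plan(im,c,.028,.525,-.34,.11)
cv2.imwrite("pics/p6.png",cv2.resize(np.hstack([a,b])[:,:,::-1],(800,400)))
E
```

```text
12.0833 [ 0.45336121 -0.3386623   0.28478332] [-3.13939090e+00  7.01067165e-04 -4.21929351e-02]
```

View pics/p6.png

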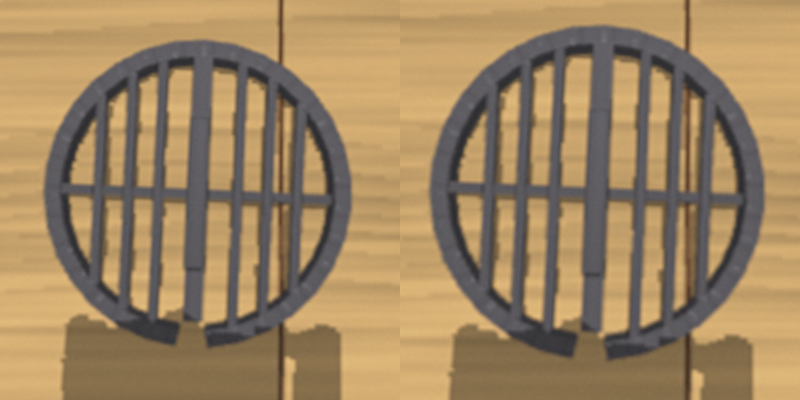

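The bridge runs from (203,117) to (193,269), so its centre is (0.529,-0.339) with yaw about -0.055. The ring circle agrees.

servo_tool([
  [0.76, -0.03, 0.9, 0, 0, 0.01, 60],
  [0.76, -0.03, 0.9, 0, 0, 0.01, 60],
  [0.76, -0.03, 0.9, 0, 0, 0.01, 60],
  [0.76, -0.03, 0.9, 0, 0, 0.01, 60],
  [0.76, -0.03, 0.9, 0, 0, 0.01, 60],
])

```text
time: 12.55
tool_pos: [0.5285, -0.3378, 0.1932]
ee_rot: [-3.138, 0.004, -0.056]
wrist_force: [0.0, 0.7, 0.7]
width: 0.0601
finger_force: 0.0
```

servo_tool([
  [0, 0, 0.4, 0, 0, 0, 60],
  [0, 0, 0.7, 0, 0, 0, 60],
  [0, 0, 0.9, 0, 0, 0, 60],
  [0, 0, 0.9, 0, 0, 0, 60],
  [0, 0, 0.9, 0, 0, 0, 60],
])

```text
time: 12.97
tool_pos: [0.5283, -0.3404, 0.1073]
ee_rot: [3.141, -0.001, -0.06]
wrist_force: [0.5, -0.6, 0.6]
width: 0.0601
finger_force: 0.0
```

servo_tool([
  [0, 0, 0.2, 0, 0, 0, 60],
  [0, 0, 0.4, 0, 0, 0, 60],
  [0, 0, 0.47, 0, 0, 0, 60],
  [0, 0, 0.47, 0, 0, 0, 60],
  [0, 0, 0.47, 0, 0, 0, 60],
])

```text
time: 13.38
tool_pos: [0.5292, -0.3415, 0.0609]
ee_rot: [3.14, -0.003, -0.06]
wrist_force: [-0.0, -0.1, -0.4]
width: 0.0602
finger_force: 0.0
```

```bash
python3 - <<'E'
from h import *
o=robot.get_obs();print(o["time"],o["tool_pos"],o["ee_rot"])
go(.529,-.339,.056,-.055)
E
```

```text
13.3833 [ 0.52923852 -0.34146173  0.06091664] [ 3.13979238e+00 -2.76360732e-03 -5.99348694e-02]
shift [-0.004 -0.025  0.049] turn az -0.003
```

Lower 4 mm, grip, then lift gently.

servo_tool([
  [0, -0.02, 0.04, 0, 0, 0, 60],
  [0, -0.02, 0.04, 0, 0, 0, 30],
  [0, -0.02, 0.04, 0, 0, 0, 5],
  [0, -0.02, 0.04, 0, 0, 0, 5],
  [0, -0.02, 0.04, 0, 0, 0, 5],
  [0, -0.02, 0.04, 0, 0, 0, 5],
  [0, -0.02, 0.04, 0, 0, 0, 5],
  [0, -0.02, 0.04, 0, 0, 0, 5],
  [0, -0.02, 0.04, 0, 0, 0, 5],
])

```text
time: 14.13
tool_pos: [0.5285, -0.3379, 0.0544]
ee_rot: [-3.139, 0.0, -0.06]
wrist_force: [0.3, 3.2, 1.2]
width: 0.0118
finger_force: 30.0
```

servo_tool([
  [0, 0, -0.1, 0, 0, 0, 5],
  [0, 0, -0.3, 0, 0, 0, 5],
  [0, 0, -0.6, 0, 0, 0, 5],
  [0, 0, -0.9, 0, 0, 0, 5],
  [0, 0, -1, 0, 0, 0, 5],
  [0, 0, -1, 0, 0, 0, 5],
])

```text
time: 14.63
tool_pos: [0.5298, -0.34, 0.1577]
ee_rot: [3.138, -0.005, -0.06]
wrist_force: [0.4, -0.5, -6.4]
width: 0.0116
finger_force: 30.0
```

servo_tool([
  [0, 0, -0.2, 0, 0, 0, 5],
  [0, 0, -0.4, 0, 0, 0, 5],
  [0, 0, -0.4, 0, 0, 0, 5],
  [0, 0, -0.4, 0, 0, 0, 5],
])

```text
time: 14.97
tool_pos: [0.5284, -0.3388, 0.193]
ee_rot: [-3.141, 0.001, -0.06]
wrist_force: [0.2, 0.0, -8.6]
width: 0.0114
finger_force: 30.0
```

```bash
python3 - <<'E'
from h import *
o=robot.get_obs();print(o["time"],o["tool_pos"],o["ee_rot"],o["wrist_torque"])
go(.5197,-.0083,.165,.245)
E
```

```text
14.9667 [ 0.52835328 -0.33882998  0.19296563] [-3.14110148e+00  8.40315200e-04 -6.00180362e-02] [ 0.01571787  0.14181447 -0.01177257]
shift [-0.284 -3.294  0.282] turn az -0.194
```

servo_tool([
  [-0.07, -0.3, 0, 0, 0, 0, 5],
  [-0.07, -0.6, 0, 0, 0, 0, 5],
  [-0.07, -0.82, 0, 0, 0, 0, 5],
  [-0.07, -0.82, 0, 0, 0, 0, 5],
])

```text
time: 15.3
tool_pos: [0.5254, -0.2508, 0.1907]
ee_rot: [-3.134, 0.005, -0.055]
wrist_force: [0.7, -0.5, -8.1]
width: 0.0115
finger_force: 30.0
```

servo_tool([
  [-0.07, -0.3, 0, 0, 0, 0, 5],
  [-0.07, -0.6, 0, 0, 0, 0, 5],
  [-0.07, -0.82, 0, 0, 0, 0, 5],
  [-0.07, -0.82, 0, 0, 0, 0, 5],
])

```text
time: 15.63
tool_pos: [0.5232, -0.1689, 0.1912]
ee_rot: [-3.135, 0.005, -0.055]
wrist_force: [0.5, -0.0, -7.8]
width: 0.0115
finger_force: 30.0
```

servo_tool([
  [-0.07, -0.3, 0, 0, 0, 0, 5],
  [-0.07, -0.6, 0, 0, 0, 0, 5],
  [-0.07, -0.82, 0, 0, 0, 0, 5],
  [-0.07, -0.82, 0, 0, 0, 0, 5],
])

```text
time: 15.97
tool_pos: [0.5211, -0.0872, 0.1915]
ee_rot: [-3.136, 0.005, -0.055]
wrist_force: [-0.2, 0.0, -7.9]
width: 0.0115
finger_force: 30.0
```

servo_tool([
  [-0.07, -0.3, 0, 0, 0, -0.05, 5],
  [-0.07, -0.6, 0, 0, 0, -0.1, 5],
  [-0.07, -0.82, 0, 0, 0, -0.15, 5],
  [-0.07, -0.82, 0, 0, 0, -0.19, 5],
  [-0.07, -0.82, 0, 0, 0, -0.19, 5],
  [-0.07, -0.82, 0, 0, 0, -0.19, 5],
  [-0.07, -0.82, 0, 0, 0, -0.19, 5],
])

```text
time: 16.55
tool_pos: [0.5197, -0.0106, 0.1931]
ee_rot: [-3.141, 0.002, 0.236]
wrist_force: [-0.3, -0.0, -7.9]
width: 0.0119
finger_force: 30.0
```

```bash
python3 - <<'E'
from fit import *
o=robot.get_obs();print(o["time"],o["tool_pos"],o["ee_rot"],o["width"])
go(.5197,-.0083,.165,.245)
im=save("wrist","w7.png")
E
```

```text
16.55 [ 0.51969224 -0.0105841   0.19308952] [-3.14134843e+00  2.25175888e-03  2.36121175e-01] 0.011870907149507675
shift [ 0.006 -0.022  0.281] turn az -0.006
```

View pics/w7.png

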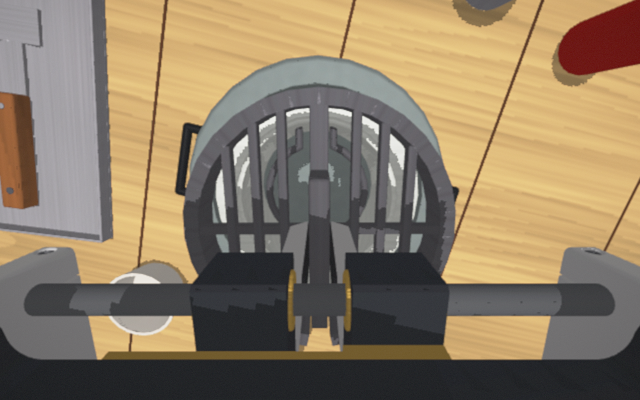

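The grate is held level over the bowl; its ring lies concentric over the bowl in the picture. I'll lower it slowly.

servo_tool([
  [0, -0.02, 0.1, 0, 0, -0.006, 5],
  [0, -0.02, 0.25, 0, 0, -0.006, 5],
  [0, -0.02, 0.4, 0, 0, -0.006, 5],
  [0, -0.02, 0.5, 0, 0, -0.006, 5],
  [0, -0.02, 0.56, 0, 0, -0.006, 5],
  [0, -0.02, 0.56, 0, 0, -0.006, 5],
  [0, -0.02, 0.56, 0, 0, -0.006, 5],
])

```text
time: 17.18
tool_pos: [0.5197, -0.0079, 0.1383]
ee_rot: [-3.141, 0.0, 0.248]
wrist_force: [0.9, -0.1, -7.7]
width: 0.0116
finger_force: 30.0
```

servo_tool([
  [0, 0, 0.02, 0, 0, 0, 5],
  [0, 0, 0.04, 0, 0, 0, 5],
  [0, 0, 0.06, 0, 0, 0, 5],
  [0, 0, 0.08, 0, 0, 0, 5],
  [0, 0, 0.1, 0, 0, 0, 5],
  [0, 0, 0.1, 0, 0, 0, 5],
])

```text
time: 17.68
tool_pos: [0.5194, -0.0077, 0.1279]
ee_rot: [-3.141, 0.001, 0.248]
wrist_force: [-1.0, 0.4, -8.8]
width: 0.0117
finger_force: 30.0
```

servo_tool([
  [0, 0, 0.015, 0, 0, 0, 5],
  [0, 0, 0.03, 0, 0, 0, 5],
  [0, 0, 0.045, 0, 0, 0, 5],
  [0, 0, 0.05, 0, 0, 0, 5],
  [0, 0, 0.05, 0, 0, 0, 5],
])

```text
time: 18.1
tool_pos: [0.5195, -0.0077, 0.1232]
ee_rot: [-3.141, 0.0, 0.248]
wrist_force: [-0.1, 0.2, -7.8]
width: 0.0118
finger_force: 30.0
```

Past the lug top without contact, so the notch is over it.

servo_tool([
  [0, 0, 0.015, 0, 0, 0, 5],
  [0, 0, 0.03, 0, 0, 0, 5],
  [0, 0, 0.045, 0, 0, 0, 5],
  [0, 0, 0.06, 0, 0, 0, 5],
  [0, 0, 0.07, 0, 0, 0, 5],
  [0, 0, 0.07, 0, 0, 0, 5],
])

```text
time: 18.6
tool_pos: [0.5199, -0.0077, 0.1174]
ee_rot: [3.141, -0.001, 0.248]
wrist_force: [-1.6, 0.8, -2.7]
width: 0.0115
finger_force: 30.0
```

Seated: the wrist now carries only 2.7 N. One more mm, then release.

servo_tool([
  [0, 0, 0.01, 0, 0, 0, 5],
  [0, 0, 0.01, 0, 0, 0, 5],
  [0, 0, 0.01, 0, 0, 0, 5],
])

```text
time: 18.85
tool_pos: [0.52, -0.0077, 0.1174]
ee_rot: [3.141, -0.001, 0.248]
wrist_force: [-4.6, 1.6, 6.2]
width: 0.0116
finger_force: 30.0
```

servo_tool([
  [0, 0, 0, 0, 0, 0, 40],
  [0, 0, 0, 0, 0, 0, 40],
  [0, 0, 0, 0, 0, 0, 40],
  [0, 0, 0, 0, 0, 0, 40],
  [0, 0, 0, 0, 0, 0, 40],
])

```text
time: 19.27
tool_pos: [0.52, -0.0079, 0.1154]
ee_rot: [3.141, -0.001, 0.248]
wrist_force: [0.5, 0.3, 0.5]
width: 0.0392
finger_force: 0.0
```

servo_tool([
  [0, 0, -0.2, 0, 0, 0, 40],
  [0, 0, -0.5, 0, 0, 0, 40],
  [0, 0, -0.9, 0, 0, 0, 40],
  [0, 0, -1, 0, 0, 0, 40],
  [0, 0, -1, 0, 0, 0, 40],
])

```text
time: 19.68
tool_pos: [0.5221, -0.0081, 0.2202]
ee_rot: [3.138, -0.009, 0.248]
wrist_force: [-0.0, 0.1, -0.7]
width: 0.0398
finger_force: 0.0
```

servo_tool([
  [-0.9, 0, -0.9, 0, 0, 0, 40],
  [-0.9, 0, -0.9, 0, 0, 0, 40],
  [-0.9, 0, -0.9, 0, 0, 0, 40],
  [-0.9, 0, -0.9, 0, 0, 0, 40],
  [-0.9, 0, -0.9, 0, 0, 0, 40],
])

```text
time: 20.1
tool_pos: [0.4324, -0.0302, 0.3065]
ee_rot: [3.14, -0.004, 0.247]
wrist_force: [1.3, 0.7, -0.9]
width: 0.0403
finger_force: 0.0
```

```bash
python3 - <<'E'
from fit import *
o=robot.get_obs();print(o["time"],o["tool_pos"])
im=save("wrist","w8.png");c=cam("wrist",o)
cv2.imwrite("pics/p8.png",plan(im,c,.09,.52,-.008,.13)[:,:,::-1])
E
```

```text
20.1 [ 0.43236061 -0.03023805  0.30651546]
```

View pics/p8.png

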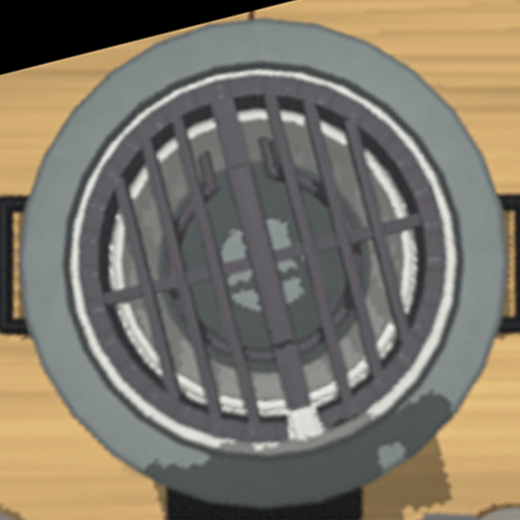

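The notch sits over the lug at (305,422), and the ring is concentric and of the expected size at seated height. Handing in.

```bash
python3 -c "
from bench import robot
print(robot.close_job())"
```

```text
the job is handed in; nothing more can be done
None
```

The job is handed in at about 20 s of the 72 s allowed: the scraper lies in the tray and the grate is down on the bowl with its notch over the lug. My checks support this, but the hand-in returned no verdict.

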